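# Lift a casting flask out of the drying cabinet with the fork

### The job

Take the lifting fork from its hanger, reach with it through the round port in the sloping clear front of the drying cabinet, get it under the steel button of the little plaster flask on the pedestal, and lift the flask out through the port. The plaster is brittle: never touch the flask with the gripper, bear down on it with the fork, drop it or tip it over. Stand it upright on the white ceramic disc, clear of the fork, then hang the fork back in its hanger and let go, leaving the other things on the bench where they are.

Things in the scene. Friction and masses are not known exactly. Their poses are not given: they have to be found in the camera images.
- cabinet: Fixed drying cabinet, white steel, 200 x 200 mm, 4 mm walls and floor, closed all round. Its clear front panel, 4 mm thick, slopes up at 20 degrees from 70 mm high at the low side (-x) to 143 mm at the back (+x). Origin: centre of its underside on the bench; x points from low side to back, z up. Its yaw varies by 0.25 rad either way.
- port (a point): Centre of the round port in the cabinet's sloping panel, on its upper face: a 76 mm hole with a thin black rubber rim (look only, 3 to 6 mm high). About 106 mm above the bench, at x = -12 mm, y = 0 of the cabinet; axes as the cabinet's. The port is the only opening.
- pedestal: Fixed pedestal inside the cabinet: a stem with a flat round plate of 44 mm diameter. Origin: centre of its underside on the cabinet floor, 4 mm above the bench; its top is 21 mm higher (25 mm above the bench). Its axis lies 20 to 28 mm behind (cabinet +x) the port's centre and up to 8 mm to either side.
- flask: Loose brittle plaster flask (breaks if the fork presses it with over 10 N), 65 to 126 g, standing on the pedestal: cylinder 32 mm wide, 24 mm high; from its top rises a steel neck, 6 mm in diameter, with a flat steel button of 16 mm diameter, 5 mm thick. Button underside 38 mm, top 43 mm above the flask's underside: 14 mm of bare neck. Origin: centre of the underside; z up its axis.
- fork: Loose lifting fork, 140 g, hanging upright in the hanger. Origin: on its vertical axis at the underside of its square steel collar (26 x 26 x 6 mm); z up, x the way its forked foot points. Handle above the collar (see fork_grip), tube, rod and foot below (see fork_tube).
- hanger: Fixed aluminium hanger stand. Origin: on the bench, straight below the hanging fork's axis; x as the hanging fork's x. Its level plate is 60 mm wide and 6 mm thick, its top 145 mm above the bench (see slot). Post and foot stand at x = 34 to 90 mm, below the plate.
- disc: Fixed white ceramic disc on the bench, 100 mm diameter, 12 mm thick. Origin: centre of its underside. The flask is to be stood on it.
- model: Bystander: loose cream plaster dental model, 55 x 60 x 27 mm. Origin: centre of the underside. Leave it.
- burbox: Bystander: loose clear open box of burs, 50 x 100 x 22 mm. Origin: centre of the underside. Leave it.
- fork_grip (a point): Place to grip the fork: on its axis, 34 mm above its origin, in its upright wooden handle, 18 x 18 mm square (sides along the fork's x and y), which reaches from 6 to 62 mm above the fork's origin.
- fork_tube (a point): Lower end of the fork's 9 x 9 mm tube, 60 mm below its origin. A 7 mm rod telescopes out of it, carrying the foot. How far is NOT reported and differs each time: the foot's underside lies 95 to 130 mm below the fork's origin. Find it by touching the foot down on a known surface. Stiff friction (12 N) holds the rod under the flask's weight and light touches.
- fork_foot_axis (a point): Marks only the fork's axis, at its origin. The foot on the rod's end: flat, level, 4 mm thick, 21 mm wide, from 5 mm behind the axis to 30 mm ahead (+x). Slot 9 mm wide, open at the front, from 10 to 30 mm ahead; on each prong's front end a lip 2 mm high (27.5 to 30 mm). The button sits well on the prongs with its axis about 19 mm ahead of the fork's axis.
- slot (a point): Where the hanging fork's origin lies, on top of the hanger's plate. The slot, 15 mm wide, opens towards the hanger's -x: from 22 mm in front of this point to 10 mm behind it. The fork's tube stands in it and its collar rests on the plate: raise the fork a little and draw it to -x; it goes back the same way.
There are look-alikes about, which are no part of the job. What is shaped like the fork but black, pink or yellow is not meant.

How it is judged:
On the way, in this order (a step that is already met when the one before it is completed fails the run):
1. the flask is lifted off the pedestal by the fork, still over it (z of flask in the frame of pedestal above 0.025 m and contact force between flask and fork above 0.3 N and contact force between flask and pedestal below 0.05 N and horizontal distance between flask and pedestal below 0.08 m), for 0.1 s.
2. the flask is out through the port, carried by the fork (z of flask in the frame of port above 0.015 m and contact force between flask and fork above 0.3 N), for 0.1 s.
At the end, for the whole second after the job is handed in: The flask stands upright (within 0.1 rad) and still on the ceramic disc, its axis within 45 mm of the disc's centre, clear of the fork; the fork hangs upright (within 0.15 rad) and still in the hanger's slot, its collar on the plate (origin within 18 mm of its place, height 140 to 152 mm) (z of flask in the frame of disc between 0.009 and 0.016 m and horizontal distance between flask and disc below 0.045 m and angle between flask's own z axis and vertical below 0.1 rad and linear speed of flask below 0.02 m/s and contact force between flask and fork below 0.05 N and z of fork in the frame of hanger between 0.14 and 0.152 m and horizontal distance between fork and hanger below 0.018 m and angle between fork's own z axis and vertical below 0.15 rad and linear speed of fork below 0.03 m/s); the robot touches nothing.
It fails at once if the gripper touches the flask (contact force between any of the fingers, the arm and flask above 0.3 N).
It fails at once if the flask is tipped over (more than 0.6 rad) (angle between flask's own z axis and vertical above 0.6 rad).
It fails at once if the flask is dropped (faster than 1 m/s) (linear speed of flask above 1 m/s).
It fails at once if a bystander is moved more than 30 mm (distance of any of model, burbox from where it was at the start of the episode above 0.03 m).
It fails at once if the fork presses on the brittle flask with more than 10 N (contact force between flask and fork above 10 N).
It also fails if it takes over 61 s, if anything falls off the work surface, if the arm or the gripper's body presses on something with over 40 N, if the wrist force passes 120 N, or if a joint passes its speed limit or range.

### The arm

A 7-joint arm with a two-finger parallel gripper is mounted at the origin on the work surface. World frame = base frame: x ahead of the robot, y to its left, z up, the work surface at z = 0. Lengths are in m, angles in rad, forces in N, time in s.
With the tool pointing down it reaches from about 0.35 to 0.9 m from the base axis. Payload 8.1 kg.
Tool frame: the origin (TCP) lies midway between the tips of the shut fingers; the grasp point (between the pads) lies 19 mm behind it; z points along the fingers, y is the line along which they close (so a half turn about z gives the same grasp; the last joint's range is limited). The gripper opens to 92 mm and grips with 3 to 60 N. Pads are 19 mm wide; open, the fingers measure 130 mm over their backs; the gripper's body (75 mm by 190 mm) begins 47 mm behind the grasp point.
Start: joints at [1.109, 0.434, 0.025, 1.573, -0.012, 1.134, -0.075], TCP at [0.219, -0.585, 0.227] pointing down, gripper open.
Joint ranges: [-2.62, 2.62], [-0.44, 2.09], [-1.27, 1.32], [0.08, 2.57], [-1.32, 4.46], [0.12, 2], [-2.74, 2.74]. Speed limits (rad/s): [2.22, 2.22, 3.01, 3.01, 3.14, 3.14, 3.14].

### API

Orientations are given as a rotation vector (axis times angle).
In Python, from cell import arm gives the robot as it stands.
- The arm moves only by the tool move_arm, never from a script. Its argument "motion" is a list of rows, each an object of numbers: "tx", "ty", "tz": the shift along the tool's x, y, z normalised to -1 to 1, where 1 is 1000 mm; "twist": the turn about the tool's z normalised to -1 to 1, where 1 is pi/2 rad. In form: [{"tx": .., "ty": .., "tz": .., "twist": ..}, ...]. A call has 1 to 12 rows; each row shifts and turns the commanded pose from where the row before left it, along the tool's axes as they then stand; what a row does not reach is not made up. A row lasts 1/10 s, in which the tool goes at most 50 mm and 8.59 degrees, less where a joint would pass 70% of its speed; a pose out of reach is approached as far as the arm can. A call with a number of a shift or a turn outside -1 to 1 is refused whole. A call with a gripper value outside its range is refused whole. "gripper" is the gripper's target within -1 to 1 (shut at 1, half-way at 0, fully open at -1), set as the call begins (left out, the last holds). The fingers move at their own pace and stop on an object; "squeeze" is the grip in N (left out, the last holds). Time passes only in rows, so rows that do not move let the fingers close. It gives the time, the measured TCP pose, the force, the opening and the grip force at its end, in the units of the state.
- arm.observe(): the state, without advancing time (a new reading comes with each control period).
- arm.get_image(name): name is "scene" or "top" or "wrist"; returns the picture (420x560x3 uint8, red, green, blue); there is no depth.
- arm.calibration(name): a dict with "K" (3x3 intrinsics, pixels), "T" (4x4, takes a point from camera to world coordinates). Camera axes: x right, y down, z forward; pixel columns grow to the right and rows downward; lengths in m; the calibration is good to about 2 mm. A picture is of the moment at which its call begins: read the wrist's pose just before it. calibration takes no time and is no camera call; for the wrist camera it gives the pose at the moment of the call.
- arm.sign_off(): hands the job in; it is judged then, once.
Trained networks look in the newest picture that a camera, given by its name, has taken for a name from the list of things; names that differ only in an ending like _2 or _b are one class to them, and where a whole thing is asked for, a point or a joint stands for the part that bears it (a point fixed in the world has none). Each returns a list of dicts, best first, with "conf" (0 to 1); they miss things now and then, are a little off and sometimes report something else, mostly with a low value. They report only what shows in the picture. A call takes as long as a camera call. They do not tell look-alikes from the thing itself.
- arm.look_for(camera, query): "point" ([column, row] as shares, 0 to 1, of the picture: columns of its width, rows of its height, amid what is visible of it).
- arm.regions_of(camera, query): "region" (420x560 bool, what is visible of it) and "point" ([column, row] as shares, 0 to 1, of the picture: columns of its width, rows of its height, amid what is visible of it).
- arm.place_of(camera, query): "point" ([column, row] as shares, 0 to 1, of the picture: columns of its width, rows of its height: a listed point, or the origin of a listed thing).
The state is a dict: "clock": time; "joints": joint angles; "dq": joint speeds; "joint_efforts": joint torques, N m; "position": TCP position; "ee_rot": TCP orientation; "force": force on the tool from outside, world axes, zero at the start; "ft_torque": the same for the moment, N m; "width": opening from 0.0 (shut) to 1.0 (fully open); "gripper_force": force on a finger pad.
Only numpy, scipy, OpenCV 4.12 (cv2) and the standard library are available. Lean on these libraries where they do the work, as an engineer would, in place of code of your own. Each camera call takes 0.05 s, during which the arm holds its last target. There are 200 camera calls.

## Working session

There is one attempt and no reset: what is moved stays moved. The work goes in short steps, Python scripts to look and compute and a tool call to move; the robot and the scene stay as the last step left them, time stands still between calls to the robot, and variables do not carry over. Pictures are saved under pics/ and viewed, at most 10 in all, crops included, and the job is handed in when it is done.

Besides the shell and the picture viewer there is one more tool, called after "Emit:" as a command line: name --argument value ..., lists and objects as JSON in quotes. move_arm: Moves the arm, as the interface text tells. Scaled input: -1 to 1 covers 1000 mm each way for a shift and pi/2 rad each way for a turn. Its arguments: {"type":"object","properties":{"motion":{"type":"array","items":{"type":"object","properties":{"tx":{"type":"number"},"ty":{"type":"number"},"tz":{"type":"number"},"twist":{"type":"number"}}}},"gripper":{"type":"number"},"squeeze":{"type":"number"}},"required":["motion"]}

```bash
ls; mkdir -p pics; python3 - <<'E'
from cell import arm
import cv2,numpy as np
ims=[]
for c in ("scene","top"):
    im=arm.get_image(c); cv2.imwrite(f"pics/{c}0.png",im[:,:,::-1])
    k=arm.calibration(c); print(c,k["K"].round(1).tolist(),k["T"].round(4).tolist())
    for q in ("port","cabinet","pedestal","flask","fork","fork_grip","fork_tube","hanger","slot","disc","model","burbox"):
        r=arm.place_of(c,q); print(q,[(round(d["conf"],2),round(d["point"][0]*560,1),round(d["point"][1]*420,1)) for d in r[:4]])
s=arm.observe();print(s)
E
```

```text
pics
scene [[406.7, 0.0, 277.5], [0.0, 406.7, 210.6], [0.0, 0.0, 1.0]] [[-0.1986, 0.7988, -0.5678, 1.0941], [0.9799, 0.1719, -0.1008, 0.1042], [0.0171, -0.5764, -0.817, 0.9489], [0.0, 0.0, 0.0, 1.0]]
port [(0.97, 276.6, 224.7)]
cabinet [(0.74, 279.4, 250.1), (0.36, 176.9, 196.6)]
pedestal [(0.69, 185.3, 218.5), (0.24, 176.9, 194.8)]
flask []
fork [(0.8, 151.5, 200.3), (0.69, 207.5, 171.6), (0.67, 128.5, 232.8), (0.65, 181.3, 208.2)]
fork_grip [(0.91, 178.3, 196.1), (0.83, 206.4, 160.8), (0.7, 123.9, 228.2), (0.51, 143.2, 191.1)]
fork_tube [(0.89, 180.7, 219.7), (0.69, 134.7, 243.7), (0.61, 210.6, 185.9), (0.58, 153.0, 215.1)]
hanger [(0.76, 186.3, 234.0), (0.74, 177.9, 194.3)]
slot [(0.89, 175.9, 200.6)]
disc [(0.59, 367.2, 239.2)]
model [(0.79, 442.8, 264.0)]
burbox [(0.66, 126.8, 199.9)]
top [[412.6, 0.0, 281.0], [0.0, 412.6, 213.3], [0.0, 0.0, 1.0]] [[0.029, -0.9914, 0.1279, 0.3926], [-0.9996, -0.0282, 0.0081, -0.0139], [-0.0044, -0.1281, -0.9917, 1.3006], [0.0, 0.0, 0.0, 1.0]]
port [(0.76, 276.6, 209.4)]
cabinet [(0.93, 276.7, 211.3)]
pedestal [(0.45, 277.4, 207.7)]
flask [(0.45,
[... 474 characters left out ...]
: array([ 1.10937555,  0.43449782,  0.02501495,  1.57320631, -0.01156292,
        1.13399306, -0.07512053]), 'dq': array([-4.05191760e-04,  1.27321524e-03, -1.02232326e-03,  1.11578763e-03,
        2.48345924e-04, -8.97797027e-05,  2.15516907e-04]), 'joint_efforts': array([-1.20813969e-03, -6.67662048e+01,  9.82749201e-01, -3.14805686e+01,
       -6.09921408e-02,  3.29337129e-02,  3.91601759e-05]), 'position': array([ 0.21944142, -0.58522458,  0.22674094]), 'ee_rot': array([ 3.09114446e+00,  5.60446366e-01, -6.26750503e-05]), 'force': array([ 0.15975237, -0.13951228, -0.38760078]), 'ft_torque': array([ 0.0187937 ,  0.04233563, -0.01324009]), 'gripper_force': 0.0, 'width': 0.9996887179791563}
```

```bash
python3 - <<'E'
import cv2,numpy as np
a=cv2.imread("pics/scene0.png");b=cv2.imread("pics/top0.png")
a=cv2.resize(a[120:320,80:480],None,fx=2,fy=2,interpolation=3)
cv2.imwrite("pics/s1.png",a)
b=cv2.resize(b[140:300,110:450],None,fx=2.3,fy=2.3,interpolation=3)
cv2.imwrite("pics/t1.png",b)
E
```

```text
(no output)
```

View pics/s1.png

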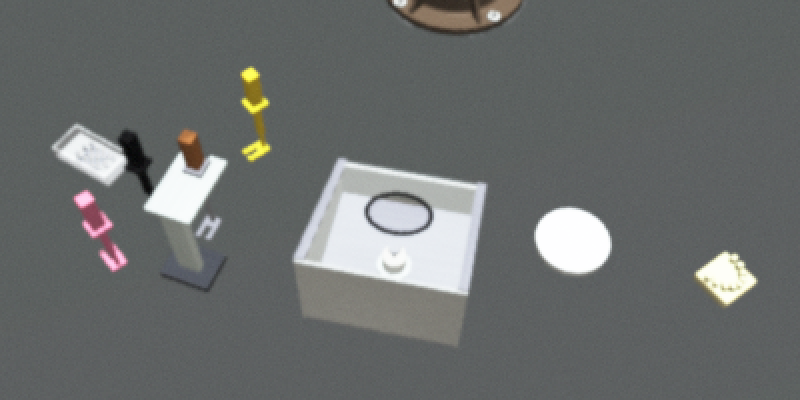

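View pics/t1.png

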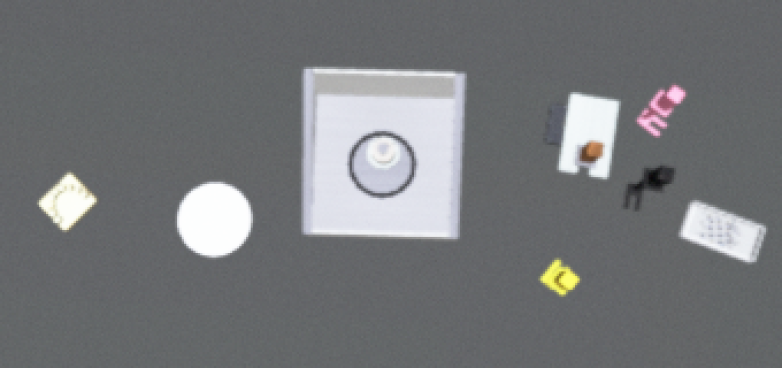

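```bash
cat > h.py <<'E'
from cell import arm
import numpy as np, cv2
from scipy.spatial.transform import Rotation as R
def w(cam,px,z,k=None):
    k=k or arm.calibration(cam); T=k["T"]
    d=T[:3,:3]@np.linalg.solve(k["K"],[px[0],px[1],1.]); o=T[:3,3]
    return (o+d*(z-o[2])/d[2]).round(4)
def pix(cam,p,k=None):
    k=k or arm.calibration(cam); T=k["T"]
    q=k["K"]@(T[:3,:3].T@(np.array(p)-T[:3,3])); return (q[:2]/q[2]).round(1)
def st():
    s=arm.observe(); M=R.from_rotvec(s["ee_rot"]).as_matrix()
    print("t",s["clock"].__round__(2),"pos",s["position"].round(4),"yaw of y",np.arctan2(M[1,1],M[0,1]).round(4),"z",M[:,2].round(4),"F",s["force"].round(2),"w",round(s["width"],3),"j",s["joints"].round(2))
    return s,M
def go(xy,z,yaw,pr=1):
    "shift in tool axes to bring TCP to (xy,z) and tool y to yaw"
    s=arm.observe(); M=R.from_rotvec(s["ee_rot"]).as_matrix()
    d=M.T@(np.array([*xy,z])-s["position"]); y=np.arctan2(M[1,1],M[0,1])
    print("tool shift m",d.round(4),"dyaw",round(yaw-y,4),"twist units",round(-(yaw-y)/(np.pi/2),4))
E
python3 - <<'E'
from h import *
t=lambda x,y:(110+x/2.3,140+y/2.3)
s=lambda x,y:(80+x/2,120+y/2)
print("slot top",w("top",(363.2,209.3),.145),"scene",w("scene",(175.9,200.6),.145))
print("grip top",w("top",(366.8,203.2),.179),"scene",w("scene",(178.3,196.1),.179))
for n,p in dict(fl=(560,172),fr=(609,178),br=(620,97),bl=(570,93)).items(): print("plate",n,w("top",t(*p),.145))
for n,p in dict(a=(227,161),b=(147,210),c=(185,222)).items(): print("plate sc",n,w("scene",s(*p),.145))
print("port",w("top",(276.6,209.4),.108),w("scene",(276.6,224.7),.108), w("top",t(382,163.5),.108),w("scene",s(398,213),.108))
print("button",w("top",t(383,145),.068))
for n,p,z in (("fl",(303,233),.07),("fr",(459,238),.07),("bl",(303,68),.143),("br",(465,73),.143)): print("cab",n,w("top",t(*p),z))
print("disc",w("top",(205.2,234.8),.012),w("scene",(367.2,239.2),.012),w("top",t(215,219),.012))
print("foot px scene z.05",w("scene",s(208,226),.04), "tube end",w("scene",(180.7,219.7),.085))
st()
E
```

```text
slot top [ 0.5596 -0.2362  0.145 ] scene [ 0.5582 -0.2443  0.145 ]
grip top [ 0.5719 -0.2394  0.179 ] scene [ 0.5671 -0.2285  0.179 ]
plate fl [ 0.5432 -0.2088  0.145 ]
plate fr [ 0.5375 -0.2688  0.145 ]
plate br [ 0.6389 -0.2824  0.145 ]
plate bl [ 0.6422 -0.2206  0.145 ]
plate sc a [ 0.5489 -0.2024  0.145 ]
plate sc b [ 0.637  -0.2712  0.145 ]
plate sc c [ 0.6435 -0.2221  0.145 ]
port [0.5575 0.0091 0.108 ] [0.5518 0.0068 0.108 ] [0.5524 0.0105 0.108 ] [0.5557 0.0136 0.108 ]
button [0.5824 0.0107 0.068 ]
cab fl [0.4637 0.1109 0.07  ]
cab fr [ 0.4631 -0.0914  0.07  ]
cab bl [0.6651 0.1119 0.143 ]
cab br [ 0.6644 -0.0902  0.143 ]
disc [0.4841 0.232  0.012 ] [0.4844 0.2441 0.012 ] [0.4827 0.2373 0.012 ]
foot px scene z.05 [ 0.5843 -0.2333  0.04  ] tube end [ 0.5732 -0.2379  0.085 ]
t 1.3 pos [ 0.2194 -0.5852  0.2267] yaw of y -1.2121 z [-0.e+00 -1.e-04 -1.e+00] F [ 0.16 -0.14 -0.39] w 1.0 j [ 1.11  0.43  0.03  1.57 -0.01  1.13 -0.08]
```

```bash
python3 -c "
from h import *
go((0.566,-0.238),0.33,-0.125)"
```

```text
tool shift m [ 0.4464 -0.2035 -0.1033] dyaw 1.0871 twist units -0.6921
```

Emit:
move_arm --motion '[{"tz": -0.03, "tx": 0.02}, {"tx": 0.0387, "ty": -0.0185, "tz": -0.0067}, {"tx": 0.0387, "ty": -0.0185, "tz": -0.0067}, {"tx": 0.0387, "ty": -0.0185, "tz": -0.0067}, {"tx": 0.0387, "ty": -0.0185, "tz": -0.0067}, {"tx": 0.0387, "ty": -0.0185, "tz": -0.0067}, {"tx": 0.0387, "ty": -0.0185, "tz": -0.0067}, {"tx": 0.0387, "ty": -0.0185, "tz": -0.0067}, {"tx": 0.0387, "ty": -0.0185, "tz": -0.0067}, {"tx": 0.0387, "ty": -0.0185, "tz": -0.0067}, {"tx": 0.0387, "ty": -0.0185, "tz": -0.0067}, {"tx": 0.0387, "ty": -0.0185, "tz": -0.0067}]'

```text
invalid input
```

Emit:
move_arm --motion '[{"twist": -0.0865}, {"twist": -0.0865}, {"twist": -0.0865}, {"twist": -0.0865}, {"twist": -0.0865}, {"twist": -0.0865}, {"twist": -0.0865}, {"twist": -0.0865}, {}, {}]'

```text
invalid input
```

```bash
python3 -c "
from h import *
s,M=st(); go((0.566,-0.238),0.33,-0.125)
k=arm.calibration('wrist'); im=arm.get_image('wrist'); cv2.imwrite('pics/w1.png',im[:,:,::-1])
print(k['K'].round(1).tolist(), k['T'].round(3).tolist())
for q,z in (('slot',.145),('fork_grip',.179),('fork_foot_axis',.145),('fork_tube',.085),('hanger',0)):
  for d in arm.place_of('wrist',q)[:3]:
    p=d['point'];p=(p[0]*560,p[1]*420); print(q,round(d['conf'],2),np.round(p,1),w('wrist',p,z,k))
"
```

```text
t 1.3 pos [ 0.2194 -0.5852  0.2267] yaw of y -1.2121 z [-0.e+00 -1.e-04 -1.e+00] F [ 0.16 -0.14 -0.39] w 1.0 j [ 1.11  0.43  0.03  1.57 -0.01  1.13 -0.08]
tool shift m [ 0.4464 -0.2035 -0.1033] dyaw 1.0871 twist units -0.6921
[[352.6, 0.0, 283.4], [0.0, 352.6, 210.1], [0.0, 0.0, 1.0]] [[0.351, -0.899, -0.263, 0.291], [-0.936, -0.337, -0.099, -0.557], [0.001, 0.281, -0.96, 0.385], [0.0, 0.0, 0.0, 1.0]]
```

View pics/w1.png

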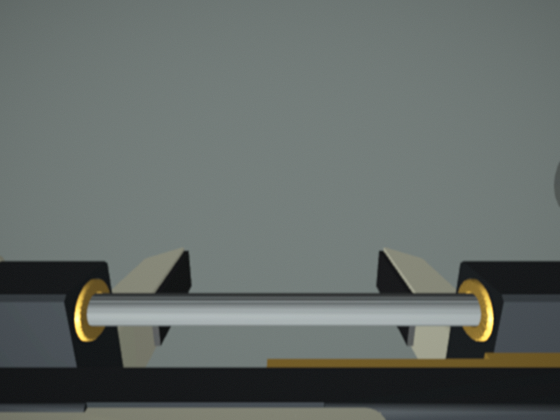

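Emit:
move_arm --motion '[{"tx": 0.02, "ty": 0, "tz": -0.03, "twist": 0}, {"tx": 0.0387, "ty": -0.0185, "tz": -0.0067, "twist": 0}, {"tx": 0.0387, "ty": -0.0185, "tz": -0.0067, "twist": 0}, {"tx": 0.0387, "ty": -0.0185, "tz": -0.0067, "twist": 0}, {"tx": 0.0387, "ty": -0.0185, "tz": -0.0067, "twist": 0}, {"tx": 0.0387, "ty": -0.0185, "tz": -0.0067, "twist": 0}, {"tx": 0.0387, "ty": -0.0185, "tz": -0.0067, "twist": 0}, {"tx": 0.0387, "ty": -0.0185, "tz": -0.0067, "twist": 0}, {"tx": 0.0387, "ty": -0.0185, "tz": -0.0067, "twist": 0}, {"tx": 0.0387, "ty": -0.0185, "tz": -0.0067, "twist": 0}, {"tx": 0.0387, "ty": -0.0185, "tz": -0.0067, "twist": 0}, {"tx": 0.0387, "ty": -0.0185, "tz": -0.0067, "twist": 0}]'

```text
clock: 2.8
position: [0.5663, -0.2369, 0.3309]
ee_rot: [3.091, 0.56, 0.0]
force: [0.4, -0.7, -0.6]
width: 0.999
gripper_force: 0.0
```

Emit:
move_arm --motion '[{"tx": 0, "ty": 0, "tz": 0, "twist": -0.0865}, {"tx": 0, "ty": 0, "tz": 0, "twist": -0.0865}, {"tx": 0, "ty": 0, "tz": 0, "twist": -0.0865}, {"tx": 0, "ty": 0, "tz": 0, "twist": -0.0865}, {"tx": 0, "ty": 0, "tz": 0, "twist": -0.0865}, {"tx": 0, "ty": 0, "tz": 0, "twist": -0.0865}, {"tx": 0, "ty": 0, "tz": 0, "twist": -0.0865}, {"tx": 0, "ty": 0, "tz": 0, "twist": -0.0865}, {"tx": 0, "ty": 0, "tz": 0, "twist": 0}]'

```text
clock: 3.7
position: [0.5652, -0.2384, 0.3304]
ee_rot: [-2.354, -2.08, -0.0]
force: [0.0, -0.2, 0.3]
width: 0.997
gripper_force: 0.0
```

```bash
python3 -c "
from h import *
s,M=st(); go((0.566,-0.238),0.33,-0.125)
k=arm.calibration('wrist'); im=arm.get_image('wrist'); cv2.imwrite('pics/w2.png',im[:,:,::-1])
print(k['T'].round(3).tolist())
for q,z in (('slot',.145),('fork_grip',.179),('fork_foot_axis',.145),('fork_tube',.085),('hanger',0)):
  for d in arm.place_of('wrist',q)[:3]:
    p=d['point'];p=(p[0]*560,p[1]*420); print(q,round(d['conf'],2),np.round(p,1),w('wrist',p,z,k))
"
```

```text
t 3.7 pos [ 0.5652 -0.2384  0.3304] yaw of y -0.1232 z [ 0.e+00  1.e-04 -1.e+00] F [ 0.02 -0.16  0.3 ] w 0.997 j [ 0.56  0.38 -0.36  1.41  0.13  1.37  0.07]
tool shift m [0.0005 0.0007 0.0004] dyaw -0.0018 twist units 0.0012
[[0.992, -0.118, -0.034, 0.575], [-0.123, -0.952, -0.28, -0.162], [0.0, 0.282, -0.959, 0.489], [0.0, 0.0, 0.0, 1.0]]
slot 0.96 [279.7 185.7] [ 0.5623 -0.2363  0.145 ]
fork_grip 0.91 [275.6 267. ] [ 0.5496 -0.3075  0.179 ]
fork_grip 0.88 [364.2 270.5] [ 0.6339 -0.3217  0.179 ]
fork_grip 0.56 [281.1 196.2] [ 0.5636 -0.2387  0.179 ]
fork_foot_axis 0.96 [277.2 257.9] [ 0.5498 -0.3133  0.145 ]
fork_foot_axis 0.94 [281.5 183.7] [ 0.5643 -0.2345  0.145 ]
fork_tube 0.92 [345.8 238.3] [ 0.6319 -0.3244  0.085 ]
fork_tube 0.8 [277.7 239.1] [ 0.5492 -0.3152  0.085 ]
fork_tube 0.77 [165.7 167.4] [ 0.4325 -0.2118  0.085 ]
hanger 0.72 [281.9 160.2] [ 0.5644 -0.2323  0.    ]
```

View pics/w2.png

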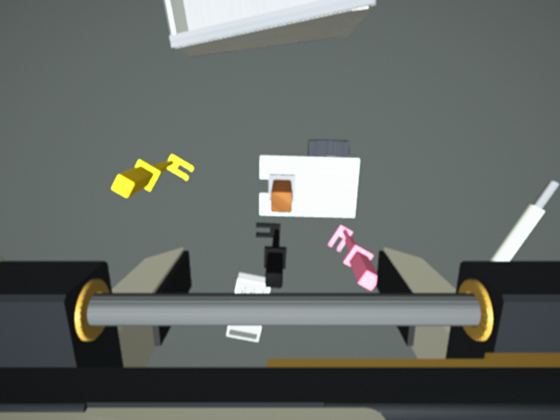

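Emit:
move_arm --motion '[{"tx": 0, "ty": -0.002, "tz": 0.04, "twist": 0.015}, {"tx": 0, "ty": 0, "tz": 0.045, "twist": 0}, {"tx": 0, "ty": 0, "tz": 0.045, "twist": 0}, {"tx": 0, "ty": 0, "tz": 0.03, "twist": 0}, {"tx": 0, "ty": 0, "tz": 0.01, "twist": 0}, {"tx": 0, "ty": 0, "tz": 0, "twist": 0}]'

```text
clock: 4.6
position: [0.5628, -0.2378, 0.1596]
ee_rot: [-2.379, -2.048, 0.002]
force: [0.6, 0.8, 0.4]
width: 1.001
gripper_force: 0.0
```

Emit:
move_arm --motion '[{"tx": 0, "ty": 0, "tz": 0, "twist": 0}, {"tx": 0, "ty": 0, "tz": 0, "twist": 0}, {"tx": 0, "ty": 0, "tz": 0, "twist": 0}, {"tx": 0, "ty": 0, "tz": 0, "twist": 0}, {"tx": 0, "ty": 0, "tz": 0, "twist": 0}, {"tx": 0, "ty": 0, "tz": 0, "twist": 0}, {"tx": 0, "ty": 0, "tz": 0, "twist": 0}]' --gripper 1 --squeeze 40

```text
clock: 5.3
position: [0.5634, -0.238, 0.1605]
ee_rot: [2.38, 2.05, 0.0]
force: [-0.6, 0.9, -0.1]
width: 0.441
gripper_force: 0.0
```

```bash
python3 -c "
from h import *
s,M=st()"
```

```text
t 5.3 pos [ 0.5634 -0.238   0.1605] yaw of y -0.1487 z [ 1.e-04 -1.e-04 -1.e+00] F [-0.61  0.92 -0.05] w 0.441 j [ 0.55  0.5  -0.34  1.67  0.19  1.01 -0.  ]
```

Emit:
move_arm --motion '[{"tx": 0, "ty": 0, "tz": 0, "twist": 0}, {"tx": 0, "ty": 0, "tz": 0, "twist": 0}, {"tx": 0, "ty": 0, "tz": 0, "twist": 0}, {"tx": 0, "ty": 0, "tz": 0, "twist": 0}, {"tx": 0, "ty": 0, "tz": 0, "twist": 0}, {"tx": 0, "ty": 0, "tz": 0, "twist": 0}]'

```text
clock: 5.9
position: [0.5633, -0.2379, 0.1604]
ee_rot: [-2.38, -2.05, 0.0]
force: [-0.1, -0.7, -0.8]
width: 0.194
gripper_force: 40.0
```

Emit:
move_arm --motion '[{"tx": 0, "ty": 0, "tz": -0.006, "twist": 0}, {"tx": 0, "ty": 0, "tz": 0, "twist": 0}, {"tx": 0, "ty": -0.015, "tz": 0, "twist": 0}, {"tx": 0, "ty": -0.02, "tz": 0, "twist": 0}, {"tx": 0, "ty": -0.025, "tz": 0, "twist": 0}, {"tx": 0, "ty": 0, "tz": 0, "twist": 0}, {"tx": 0, "ty": 0, "tz": -0.04, "twist": 0}, {"tx": 0, "ty": 0, "tz": -0.04, "twist": 0}, {"tx": 0, "ty": 0, "tz": -0.04, "twist": 0}, {"tx": 0, "ty": 0, "tz": -0.02, "twist": 0}, {"tx": 0, "ty": 0, "tz": 0, "twist": 0}]'

```text
clock: 7.0
position: [0.5061, -0.2294, 0.31]
ee_rot: [2.376, 2.047, 0.005]
force: [1.6, -0.9, -1.9]
width: 0.193
gripper_force: 40.0
```

```bash
python3 -c "
from h import *
s,M=st(); go((0.40,-0.03),0.305,0.005)
x,y,z=s['position']; f=np.array([np.cos(-.1487),np.sin(-.1487)])
for c in ('scene',):
  im=arm.get_image(c)
  for L in (95,110,130):
    for a in (0,30): print(c,L,a,pix(c,(x+f[0]*a/1e3,y+f[1]*a/1e3,z-.0154-L/1e3+.002)))
  u,v=pix(c,(x,y,z-.11)).astype(int)
  cv2.imwrite('pics/f1.png',cv2.resize(im[v-60:v+60,u-60:u+60,::-1],None,fx=5,fy=5,interpolation=3)); print(u-60,v-60)
"
```

```text
t 7.0 pos [ 0.5061 -0.2294  0.31  ] yaw of y -0.1486 z [ 0.0062 -0.0024 -1.    ] F [ 1.64 -0.86 -1.95] w 0.193 j [ 0.61  0.29 -0.37  1.6   0.11  1.27  0.08]
tool shift m [ 0.1815 -0.1345  0.0039] dyaw 0.1536 twist units -0.0978
scene 95 0 [184.8 170.6]
scene 95 30 [178.9 179.6]
scene 110 0 [185.8 174.7]
scene 110 30 [180.  183.6]
scene 130 0 [187.2 179.9]
scene 130 30 [181.5 188.8]
124 111
```

View pics/f1.png

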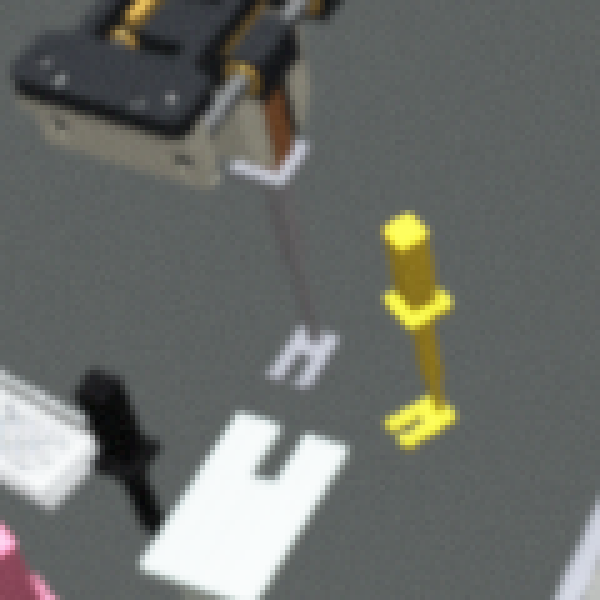

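Emit:
move_arm --motion '[{"tx": 0.036, "ty": -0.027, "tz": 0, "twist": 0}, {"tx": 0.036, "ty": -0.027, "tz": 0, "twist": 0}, {"tx": 0.036, "ty": -0.027, "tz": 0, "twist": 0}, {"tx": 0.036, "ty": -0.027, "tz": 0, "twist": 0}, {"tx": 0.036, "ty": -0.027, "tz": 0, "twist": 0}, {"tx": 0, "ty": 0, "tz": 0.04, "twist": -0.05}, {"tx": 0, "ty": 0, "tz": 0.04, "twist": -0.048}, {"tx": 0, "ty": 0, "tz": 0.04, "twist": 0}, {"tx": 0, "ty": 0, "tz": 0.03, "twist": 0}, {"tx": 0, "ty": 0, "tz": 0.008, "twist": 0}, {"tx": 0, "ty": 0, "tz": 0, "twist": 0}, {"tx": 0, "ty": 0, "tz": 0, "twist": 0}]'

```text
clock: 8.25
position: [0.3978, -0.0309, 0.1492]
ee_rot: [2.215, 2.227, 0.001]
force: [0.7, 0.2, -0.5]
width: 0.193
gripper_force: 40.0
```

Emit:
move_arm --motion '[{"tx": 0, "ty": 0, "tz": 0.003, "twist": 0}, {"tx": 0, "ty": 0, "tz": 0.003, "twist": 0}, {"tx": 0, "ty": 0, "tz": 0, "twist": 0}, {"tx": 0, "ty": 0, "tz": 0, "twist": 0}]'

```text
clock: 8.65
position: [0.3973, -0.0311, 0.1427]
ee_rot: [2.215, 2.227, 0.0]
force: [0.7, 0.5, -1.4]
width: 0.195
gripper_force: 40.0
```

Emit:
move_arm --motion '[{"tx": 0, "ty": 0, "tz": 0.002, "twist": 0}, {"tx": 0, "ty": 0, "tz": 0, "twist": 0}, {"tx": 0, "ty": 0, "tz": 0, "twist": 0}]'

```text
clock: 8.95
position: [0.3972, -0.031, 0.1404]
ee_rot: [-2.215, -2.227, 0.0]
force: [-0.4, -0.3, -1.8]
width: 0.197
gripper_force: 40.0
```

Emit:
move_arm --motion '[{"tx": 0, "ty": 0, "tz": 0.002, "twist": 0}, {"tx": 0, "ty": 0, "tz": 0, "twist": 0}, {"tx": 0, "ty": 0, "tz": 0, "twist": 0}]'

```text
clock: 9.25
position: [0.3971, -0.031, 0.1384]
ee_rot: [-2.215, -2.227, 0.0]
force: [0.3, -0.4, -2.6]
width: 0.194
gripper_force: 40.0
```

Emit:
move_arm --motion '[{"tx": 0, "ty": 0, "tz": 0.002, "twist": 0}, {"tx": 0, "ty": 0, "tz": 0, "twist": 0}, {"tx": 0, "ty": 0, "tz": 0, "twist": 0}]'

```text
clock: 9.55
position: [0.3973, -0.031, 0.1366]
ee_rot: [2.215, 2.227, 0.0]
force: [-1.4, 0.7, 4.3]
width: 0.194
gripper_force: 40.0
```

Emit:
move_arm --motion '[{"tx": 0, "ty": 0, "tz": 0.002, "twist": 0}, {"tx": 0, "ty": 0, "tz": 0, "twist": 0}, {"tx": 0, "ty": 0, "tz": 0, "twist": 0}]'

```text
clock: 9.85
position: [0.3973, -0.031, 0.1346]
ee_rot: [2.215, 2.227, 0.0]
force: [-1.1, -0.0, 5.4]
width: 0.194
gripper_force: 40.0
```

Emit:
move_arm --motion '[{"tx": 0, "ty": 0, "tz": -0.02, "twist": 0}, {"tx": 0, "ty": 0, "tz": -0.045, "twist": 0}, {"tx": 0, "ty": 0, "tz": -0.045, "twist": 0}, {"tx": 0, "ty": 0, "tz": -0.04, "twist": 0}, {"tx": 0.014, "ty": 0.04, "tz": -0.005, "twist": 0}, {"tx": 0.014, "ty": 0.04, "tz": 0, "twist": 0}, {"tx": 0.014, "ty": 0.04, "tz": 0, "twist": 0}, {"tx": 0, "ty": 0.024, "tz": 0, "twist": 0}, {"tx": 0, "ty": 0, "tz": 0, "twist": 0}, {"tx": 0, "ty": 0, "tz": 0, "twist": 0}]'

```text
clock: 10.85
position: [0.5406, 0.0118, 0.2886]
ee_rot: [-2.214, -2.226, 0.002]
force: [-0.0, -0.8, -2.2]
width: 0.198
gripper_force: 40.0
```

```bash
python3 -c "
from h import *
s,M=st()
k=arm.calibration('wrist'); im=arm.get_image('wrist'); cv2.imwrite('pics/w3.png',im[:,:,::-1])
np.save('k3.npy',k['T'])
for q,z in (('port',.107),('flask',.025),('pedestal',.004),('fork_tube',s['position'][2]-.075)):
  for d in arm.place_of('wrist',q)[:3]:
    p=d['point'];p=(p[0]*560,p[1]*420); print(q,round(d['conf'],2),np.round(p,1),w('wrist',p,z,k))
print('axis foot px',pix('wrist',(*s['position'][:2],s['position'][2]-.1326),k))
print('btn guess px',pix('wrist',(.582,.011,.068),k))
"
```

```text
t 10.85 pos [0.5406 0.0118 0.2886] yaw of y 0.0055 z [-1.8e-03  4.0e-04 -1.0e+00] F [-0.01 -0.83 -2.2 ] w 0.198 j [ 0.31  0.31 -0.56  1.65  0.17  1.23 -0.28]
port 0.65 [296.  186.8] [0.5533 0.0132 0.107 ]
flask 0.64 [315.2 171.5] [0.5792 0.014  0.025 ]
pedestal 0.59 [312.4 168.8] [0.5774 0.0137 0.004 ]
fork_tube 0.86 [284.8 223.6] [0.542  0.0107 0.2136]
axis foot px [282.9 200.9]
btn guess px [321.1 181.2]
```

View pics/w3.png

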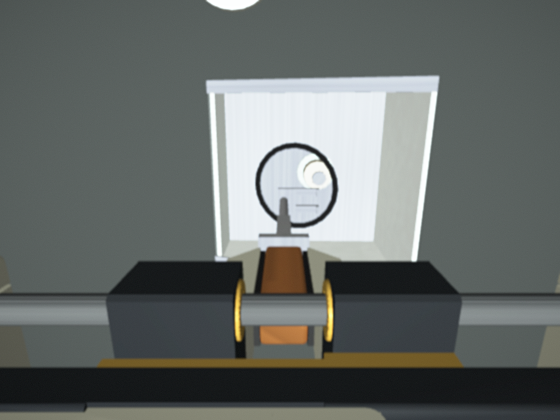

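```bash
python3 -c "
from h import *
T=np.load('k3.npy'); K=arm.calibration('wrist')['K']; k=dict(K=K,T=T)
im=cv2.imread('pics/w3.png')
cv2.imwrite('pics/w3c.png',cv2.resize(im[135:235,245:345],None,fx=6,fy=6,interpolation=3))
for n,p,z in (('f+',(213,92),.07),('f-',(221,258),.07),('b+',(437,78),.143),('b-',(415,262),.143)): print(n,w('wrist',p,z,k))
"
```

```text
f+ [0.4689 0.1028 0.07  ]
f- [ 0.4689 -0.08    0.07  ]
b+ [0.6646 0.1118 0.143 ]
b- [ 0.6647 -0.0502  0.143 ]
```

View pics/w3c.png

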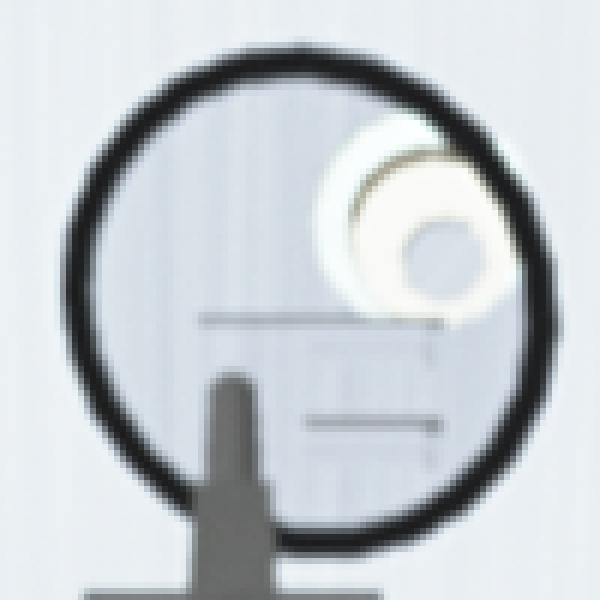

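```bash
python3 -c "
from h import *
T=np.load('k3.npy'); K=arm.calibration('wrist')['K']; k=dict(K=K,T=T)
print('foot axis',w('wrist',(284,200.5),.157,k),'front',w('wrist',(318.3,200.5),.157,k))
print('button',w('wrist',(319.5,178),.068,k),'port',w('wrist',(296.8,185.2),.108,k))
im=arm.get_image('top')
r=arm.regions_of('top','flask'); 
for d in r[:2]: print(d['conf'],np.array(d['point'])*[560,420])
cv2.imwrite('pics/t2.png',im[:,:,::-1])
"
```

```text
foot axis [0.5414 0.0124 0.157 ] front [0.5706 0.0126 0.157 ]
button [0.5802 0.0145 0.068 ] port [0.554  0.0151 0.108 ]
```

Emit:
move_arm --motion '[{"tx": 0.002, "ty": -0.004, "tz": 0, "twist": -0.002}, {"tx": 0, "ty": 0, "tz": 0.025, "twist": 0}, {"tx": 0, "ty": 0, "tz": 0.025, "twist": 0}, {"tx": 0, "ty": 0, "tz": 0.02, "twist": 0}, {"tx": 0, "ty": 0, "tz": 0.015, "twist": 0}, {"tx": 0, "ty": 0, "tz": 0.01, "twist": 0}, {"tx": 0, "ty": 0, "tz": 0, "twist": 0}, {"tx": 0, "ty": 0, "tz": 0, "twist": 0}]'

```text
clock: 12.0
position: [0.5372, 0.0139, 0.195]
ee_rot: [2.212, 2.231, 0.001]
force: [-1.6, -0.5, -0.7]
width: 0.193
gripper_force: 40.0
```

```bash
python3 -c "
from h import *
s,M=st()
k=arm.calibration('wrist'); im=arm.get_image('wrist'); np.save('k4.npy',k['T'])
p=s['position']
for a,b in ((0,0),(-5,10.5),(30,10.5),(30,-4.5),(10,-4.5)): print('foot',a,b,pix('wrist',(p[0]+.0008+a/1e3,p[1]+b/1e3,p[2]-.1306),k))
u,v=pix('wrist',(.565,.014,.065),k).astype(int); print(u-50,v-50)
cv2.imwrite('pics/w4c.png',cv2.resize(im[v-50:v+50,u-50:u+50,::-1],None,fx=6,fy=6,interpolation=3))
"
```

```text
t 12.0 pos [0.5372 0.0139 0.195 ] yaw of y 0.0085 z [ 6.e-04  1.e-04 -1.e+00] F [-1.58 -0.51 -0.72] w 0.193 j [ 0.29  0.38 -0.55  1.8   0.23  1.03 -0.34]
foot 0 0 [283.5 201.5]
foot -5 10.5 [277.7 189.3]
foot 30 10.5 [319.4 189.7]
foot 30 -4.5 [318.7 206.9]
foot 10 -4.5 [295.2 206.7]
265 151
```

View pics/w4c.png

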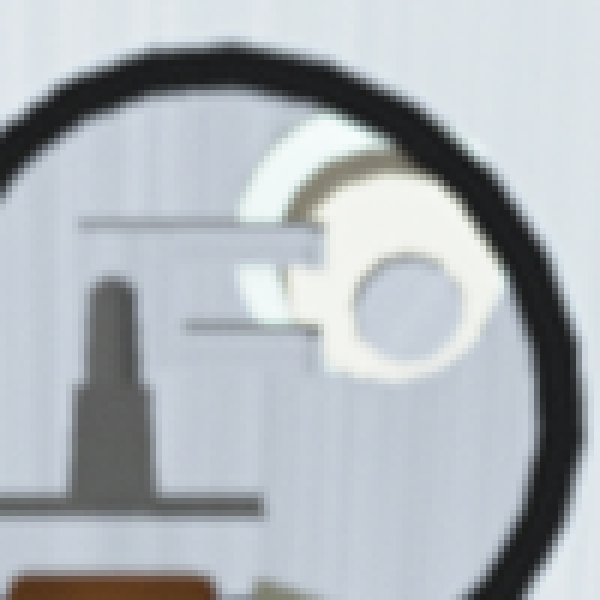

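Emit:
move_arm --motion '[{"tx": -0.0005, "ty": 0, "tz": 0.004, "twist": 0.003}, {"tx": 0, "ty": 0, "tz": 0.003, "twist": 0}, {"tx": 0, "ty": 0, "tz": 0, "twist": 0}, {"tx": 0, "ty": 0, "tz": 0, "twist": 0}]'

```text
clock: 12.45
position: [0.5369, 0.0131, 0.1874]
ee_rot: [-2.217, -2.226, 0.0]
force: [-0.2, -0.4, -1.0]
width: 0.197
gripper_force: 40.0
```

Emit:
move_arm --motion '[{"tx": 0, "ty": 0.004, "tz": 0, "twist": 0}, {"tx": 0, "ty": 0.005, "tz": 0, "twist": 0}, {"tx": 0, "ty": 0.005, "tz": 0, "twist": 0}, {"tx": 0, "ty": 0.005, "tz": 0, "twist": 0}, {"tx": 0, "ty": 0.0035, "tz": 0, "twist": 0}, {"tx": 0, "ty": 0.002, "tz": 0, "twist": 0}, {"tx": 0, "ty": 0, "tz": 0, "twist": 0}, {"tx": 0, "ty": 0, "tz": 0, "twist": 0}]'

```text
clock: 13.25
position: [0.5613, 0.0133, 0.1873]
ee_rot: [-2.217, -2.226, 0.0]
force: [0.5, -0.3, -1.8]
width: 0.192
gripper_force: 40.0
```

```bash
python3 -c "
from h import *
s,M=st()
k=arm.calibration('wrist'); im=arm.get_image('wrist')
p=s['position']
u,v=pix('wrist',(p[0]+.018,p[1],p[2]-.125),k).astype(int); print(u-40,v-50)
cv2.imwrite('pics/w5c.png',cv2.resize(im[v-40:v+40,u-40:u+40,::-1],None,fx=7,fy=7,interpolation=3))
"
```

```text
t 13.25 pos [0.5613 0.0133 0.1873] yaw of y 0.0038 z [-2.e-04 -0.e+00 -1.e+00] F [ 0.53 -0.26 -1.81] w 0.192 j [ 0.27  0.43 -0.53  1.75  0.25  1.03 -0.35]
264 153
```

View pics/w5c.png

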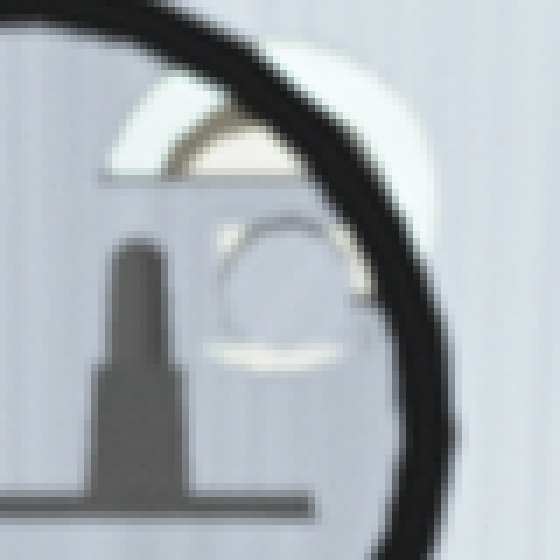

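Emit:
move_arm --motion '[{"tx": 0, "ty": 0, "tz": -0.003, "twist": 0}, {"tx": 0, "ty": 0, "tz": -0.001, "twist": 0}, {"tx": 0, "ty": 0, "tz": -0.001, "twist": 0}, {"tx": 0, "ty": 0, "tz": -0.001, "twist": 0}, {"tx": 0, "ty": 0, "tz": -0.001, "twist": 0}, {"tx": 0, "ty": 0, "tz": -0.001, "twist": 0}, {"tx": 0, "ty": 0, "tz": -0.001, "twist": 0}, {"tx": 0, "ty": 0, "tz": -0.001, "twist": 0}, {"tx": 0, "ty": 0, "tz": -0.001, "twist": 0}, {"tx": 0, "ty": 0, "tz": -0.001, "twist": 0}, {"tx": 0, "ty": 0, "tz": -0.001, "twist": 0}, {"tx": 0, "ty": 0, "tz": -0.001, "twist": 0}]'

```text
clock: 14.5
position: [0.5615, 0.0133, 0.2015]
ee_rot: [2.217, 2.226, 0.0]
force: [0.4, -0.1, -2.8]
width: 0.196
gripper_force: 40.0
```

Emit:
move_arm --motion '[{"tx": 0, "ty": 0, "tz": -0.001, "twist": 0}, {"tx": 0, "ty": 0, "tz": -0.002, "twist": 0}, {"tx": 0, "ty": 0, "tz": -0.002, "twist": 0}, {"tx": 0, "ty": 0, "tz": -0.001, "twist": 0}, {"tx": 0, "ty": 0, "tz": 0, "twist": 0}, {"tx": 0, "ty": 0, "tz": 0, "twist": 0}, {"tx": 0, "ty": 0, "tz": 0, "twist": 0}]'

```text
clock: 15.2
position: [0.5614, 0.0132, 0.2073]
ee_rot: [-2.217, -2.225, 0.0]
force: [-0.2, -0.1, -2.7]
width: 0.193
gripper_force: 40.0
```

```bash
python3 -c "
from h import *
s,M=st()
k=arm.calibration('wrist'); im=arm.get_image('wrist')
p=s['position']
u,v=pix('wrist',(p[0]+.018,p[1],p[2]-.125),k).astype(int)
a=cv2.resize(im[v-40:v+40,u-40:u+40,::-1],None,fx=5,fy=5,interpolation=3)
b=arm.get_image('scene'); u,v=pix('scene',(.58,.014,.06)).astype(int)
b=cv2.resize(b[v-40:v+40,u-40:u+40,::-1],None,fx=5,fy=5,interpolation=3)
cv2.imwrite('pics/w6c.png',np.hstack([a,b]))
"
```

```text
t 15.2 pos [0.5614 0.0132 0.2073] yaw of y 0.0037 z [-2.e-04 -1.e-04 -1.e+00] F [-0.16 -0.08 -2.66] w 0.193 j [ 0.28  0.41 -0.54  1.72  0.23  1.08 -0.33]
```

View pics/w6c.png

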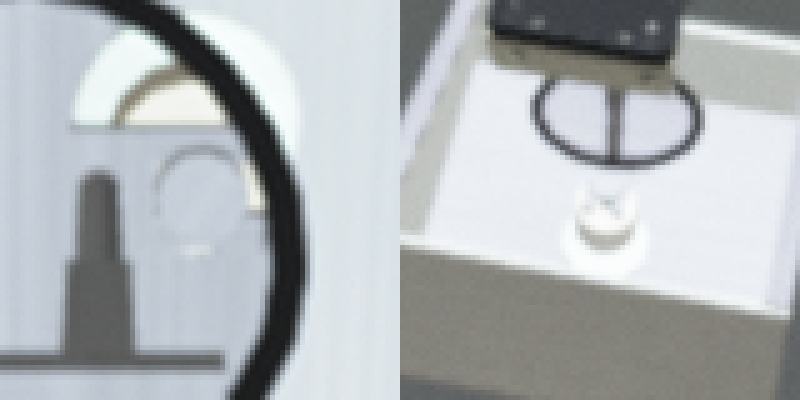

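Emit:
move_arm --motion '[{"tx": 0, "ty": -0.002, "tz": 0, "twist": 0}, {"tx": 0, "ty": -0.003, "tz": 0, "twist": 0}, {"tx": 0, "ty": -0.004, "tz": 0, "twist": 0}, {"tx": 0, "ty": -0.004, "tz": 0, "twist": 0}, {"tx": 0, "ty": -0.004, "tz": 0, "twist": 0}, {"tx": 0, "ty": -0.003, "tz": 0, "twist": 0}, {"tx": 0, "ty": -0.002, "tz": 0, "twist": 0}, {"tx": 0, "ty": 0, "tz": 0, "twist": 0}, {"tx": 0, "ty": 0, "tz": -0.002, "twist": 0}, {"tx": 0, "ty": 0, "tz": -0.004, "twist": 0}, {"tx": 0, "ty": 0, "tz": -0.006, "twist": 0}, {"tx": 0, "ty": 0, "tz": -0.007, "twist": 0}]'

```text
clock: 16.5
position: [0.5395, 0.0133, 0.227]
ee_rot: [-2.217, -2.226, -0.0]
force: [0.3, 0.1, -2.7]
width: 0.195
gripper_force: 40.0
```

```bash
python3 -c "
from h import *
s,M=st()"
```

```text
t 16.5 pos [0.5395 0.0133 0.227 ] yaw of y 0.0037 z [-0.e+00  1.e-04 -1.e+00] F [ 0.28  0.05 -2.71] w 0.195 j [ 0.3   0.35 -0.55  1.75  0.21  1.1  -0.32]
```

Emit:
move_arm --motion '[{"tx": 0, "ty": 0, "tz": -0.008, "twist": 0}, {"tx": 0, "ty": 0, "tz": -0.008, "twist": 0}, {"tx": 0, "ty": 0, "tz": -0.008, "twist": 0}, {"tx": 0, "ty": 0, "tz": -0.008, "twist": 0}, {"tx": 0, "ty": 0, "tz": -0.008, "twist": 0}, {"tx": 0, "ty": 0, "tz": -0.008, "twist": 0}, {"tx": 0, "ty": 0, "tz": -0.01, "twist": 0}, {"tx": 0, "ty": 0, "tz": -0.01, "twist": 0}, {"tx": 0, "ty": 0, "tz": -0.01, "twist": 0}, {"tx": 0, "ty": 0, "tz": -0.008, "twist": 0}, {"tx": 0, "ty": 0, "tz": -0.004, "twist": 0}, {"tx": 0, "ty": 0, "tz": 0, "twist": 0}]'

```text
clock: 17.7
position: [0.5397, 0.0133, 0.317]
ee_rot: [2.217, 2.225, 0.001]
force: [-1.1, -0.2, -2.5]
width: 0.192
gripper_force: 40.0
```

```bash
python3 -c "
from h import *
s,M=st(); go((.484-.0185,.236),.31,.0037)
k=arm.calibration('wrist'); im=arm.get_image('wrist')
for q,z in (('disc',.0),('flask',s['position'][2]-.1306-.038)):
  for d in arm.place_of('wrist',q)[:2]:
    p=d['point'];p=(p[0]*560,p[1]*420); print(q,round(d['conf'],2),np.round(p,1),w('wrist',p,z,k))
"
```

```text
t 17.7 pos [0.5397 0.0133 0.317 ] yaw of y 0.0037 z [ 9.e-04  0.e+00 -1.e+00] F [-1.11 -0.22 -2.55] w 0.192 j [ 0.31  0.29 -0.56  1.61  0.16  1.29 -0.27]
tool shift m [ 0.223  -0.0734  0.0069] dyaw -0.0 twist units 0.0
disc 0.41 [284.6 286.4] [ 0.5431 -0.1684  0.    ]
flask 0.57 [300.8 190.1] [0.557  0.0144 0.1484]
```

Emit:
move_arm --motion '[{"tx": 0.006, "ty": -0.002, "tz": 0, "twist": 0}, {"tx": 0.012, "ty": -0.004, "tz": 0, "twist": 0}, {"tx": 0.016, "ty": -0.0055, "tz": 0, "twist": 0}, {"tx": 0.018, "ty": -0.006, "tz": 0, "twist": 0}, {"tx": 0.018, "ty": -0.006, "tz": 0, "twist": 0}, {"tx": 0.018, "ty": -0.006, "tz": 0, "twist": 0}, {"tx": 0.018, "ty": -0.006, "tz": 0, "twist": 0}, {"tx": 0.018, "ty": -0.006, "tz": 0, "twist": 0}, {"tx": 0.018, "ty": -0.006, "tz": 0, "twist": 0}, {"tx": 0.018, "ty": -0.006, "tz": 0, "twist": 0}, {"tx": 0.018, "ty": -0.006, "tz": 0, "twist": 0}, {"tx": 0.018, "ty": -0.006, "tz": 0, "twist": 0}]'

```text
clock: 19.05
position: [0.472, 0.2107, 0.3164]
ee_rot: [-2.216, -2.227, 0.0]
force: [0.8, -0.4, -2.2]
width: 0.193
gripper_force: 40.0
```

Emit:
move_arm --motion '[{"tx": 0.014, "ty": -0.0045, "tz": 0, "twist": 0}, {"tx": 0.009, "ty": -0.003, "tz": 0, "twist": 0}, {"tx": 0.004, "ty": -0.001, "tz": 0, "twist": 0}, {"tx": 0, "ty": 0, "tz": 0.006, "twist": 0}, {"tx": 0, "ty": 0, "tz": 0.01, "twist": 0}, {"tx": 0, "ty": 0, "tz": 0.012, "twist": 0}, {"tx": 0, "ty": 0, "tz": 0.012, "twist": 0}, {"tx": 0, "ty": 0, "tz": 0.01, "twist": 0}, {"tx": 0, "ty": 0, "tz": 0.006, "twist": 0}, {"tx": 0, "ty": 0, "tz": 0.002, "twist": 0}, {"tx": 0, "ty": 0, "tz": 0, "twist": 0}]'

```text
clock: 20.15
position: [0.4646, 0.2359, 0.2583]
ee_rot: [-2.217, -2.225, 0.0]
force: [0.2, -0.1, -2.4]
width: 0.194
gripper_force: 40.0
```

```bash
python3 -c "
from h import *
s,M=st()
for c in ('wrist','scene','top'):
  k=arm.calibration(c); im=arm.get_image(c)
  cv2.imwrite('pics/d_'+c+'.png',im[:,:,::-1])
  for q,z in (('disc',.012),('flask',s['position'][2]-.1306-.038)):
    for d in arm.regions_of(c,q)[:2]:
      p=d['point'];p=(p[0]*560,p[1]*420); v,u=np.nonzero(d['region']); m=((u.min()+u.max())/2,(v.min()+v.max())/2)
      print(c,q,round(d['conf'],2),np.round(p,1),u.min(),u.max(),v.min(),v.max(),w(c,m,z,k))
"
```

```text
t 20.15 pos [0.4646 0.2359 0.2583] yaw of y 0.0037 z [-2.e-04 -1.e-04 -1.e+00] F [ 0.15 -0.09 -2.44] w 0.194 j [-0.05  0.32 -0.67  1.74  0.21  1.16 -0.78]
wrist disc 0.88 [297.2 163.1] 256 342 127 205 [0.4832 0.2474 0.012 ]
wrist flask 0.59 [301.2 193.4] 287 319 175 213 [0.4839 0.2332 0.0897]
wrist flask 0.21 [284.9 263.9] 258 319 188 344 [0.4707 0.1581 0.0897]
scene disc 0.95 [368.  238.4] 348 384 224 256 [0.4876 0.2411 0.012 ]
scene disc 0.51 [126.5 197.3] 107 142 183 211 [ 0.4883 -0.4495  0.012 ]
scene flask 0.45 [374.1 220.7] 365 377 211 227 [0.4722 0.2376 0.0897]
top disc 0.77 [206.4 238.6] 195 218 221 251 [0.4805 0.2277 0.012 ]
top disc 0.52 [271.4 209.7] 242 312 170 243 [0.58  0.01  0.012]
```

Emit:
move_arm --motion '[{"tx": 0, "ty": 0, "tz": 0.006, "twist": 0}, {"tx": 0, "ty": 0, "tz": 0.01, "twist": 0}, {"tx": 0, "ty": 0, "tz": 0.012, "twist": 0}, {"tx": 0, "ty": 0, "tz": 0.012, "twist": 0}, {"tx": 0, "ty": 0, "tz": 0.012, "twist": 0}, {"tx": 0, "ty": 0, "tz": 0.01, "twist": 0}, {"tx": 0, "ty": 0, "tz": 0.007, "twist": 0}, {"tx": 0, "ty": 0, "tz": 0.003, "twist": 0}, {"tx": 0, "ty": 0, "tz": 0.001, "twist": 0}, {"tx": 0, "ty": 0, "tz": 0, "twist": 0}]'

```text
clock: 21.6
position: [0.4648, 0.2361, 0.1856]
ee_rot: [2.217, 2.225, 0.001]
force: [0.2, -0.4, -2.4]
width: 0.195
gripper_force: 40.0
```

Emit:
move_arm --motion '[{"tx": 0, "ty": 0, "tz": 0.001, "twist": 0}, {"tx": 0, "ty": 0, "tz": 0.001, "twist": 0}, {"tx": 0, "ty": 0, "tz": 0.001, "twist": 0}, {"tx": 0, "ty": 0, "tz": 0.001, "twist": 0}, {"tx": 0, "ty": 0, "tz": 0.001, "twist": 0}, {"tx": 0, "ty": 0, "tz": 0.001, "twist": 0}, {"tx": 0, "ty": 0, "tz": 0.001, "twist": 0}, {"tx": 0, "ty": 0, "tz": 0.001, "twist": 0}, {"tx": 0, "ty": 0, "tz": 0.001, "twist": 0}, {"tx": 0, "ty": 0, "tz": 0, "twist": 0}, {"tx": 0, "ty": 0, "tz": 0, "twist": 0}, {"tx": 0, "ty": 0, "tz": 0, "twist": 0}]'

```text
clock: 22.8
position: [0.4646, 0.2359, 0.1764]
ee_rot: [2.217, 2.225, 0.0]
force: [-0.8, 0.1, -1.2]
width: 0.197
gripper_force: 40.0
```

```bash
python3 -c "
from h import *
s,M=st()
for i in range(3):
  arm.get_image('scene'); print(arm.observe()['force'].round(2))
"
```

```text
t 22.8 pos [0.4646 0.2359 0.1764] yaw of y 0.0037 z [ 1.e-04 -0.e+00 -1.e+00] F [-0.78  0.07 -1.22] w 0.197 j [-0.08  0.4  -0.64  1.85  0.28  0.99 -0.84]
[ 0.65 -0.02 -0.76]
[-0.73 -0.58 -2.14]
[ 0.64 -0.04 -1.52]
```

Emit:
move_arm --motion '[{"tx": 0, "ty": 0, "tz": 0.0005, "twist": 0}, {"tx": 0, "ty": -0.002, "tz": 0, "twist": 0}, {"tx": 0, "ty": -0.003, "tz": 0, "twist": 0}, {"tx": 0, "ty": -0.004, "tz": 0, "twist": 0}, {"tx": 0, "ty": -0.005, "tz": 0, "twist": 0}, {"tx": 0, "ty": -0.005, "tz": 0, "twist": 0}, {"tx": 0, "ty": -0.007, "tz": 0, "twist": 0}, {"tx": 0, "ty": -0.01, "tz": 0, "twist": 0}, {"tx": 0, "ty": -0.015, "tz": 0, "twist": 0}, {"tx": 0, "ty": 0, "tz": 0, "twist": 0}]'

```text
clock: 23.95
position: [0.411, 0.2358, 0.1759]
ee_rot: [2.215, 2.228, -0.002]
force: [1.0, 0.2, -1.2]
width: 0.197
gripper_force: 40.0
```

```bash
python3 -c "
from h import *
s,M=st()
for c in ('wrist','scene','top'):
  k=arm.calibration(c); im=arm.get_image(c)
  print(c,'expect base/top px',pix(c,(.4835,.236,.012),k),pix(c,(.4835,.236,.055),k))
  for q,z in (('flask',.012),('disc',0)):
    for d in arm.place_of(c,q)[:2]:
      p=d['point'];p=(p[0]*560,p[1]*420)
      print(c,q,round(d['conf'],2),np.round(p,1),w(c,p,z,k))
"
```

```text
t 23.95 pos [0.411  0.2358 0.1759] yaw of y 0.0058 z [-9.e-04 -9.e-04 -1.e+00] F [ 0.99  0.18 -1.24] w 0.197 j [-0.09  0.33 -0.68  1.95  0.25  0.95 -0.88]
wrist expect base/top px [360.1 192.4] [371.1 204.7]
wrist flask 0.85 [357.5 193.6] [0.4811 0.2348 0.012 ]
wrist disc 0.84 [358.9 185.2] [0.4845 0.2402 0.    ]
scene expect base/top px [364.2 238.4] [367.4 229.8]
scene flask 0.67 [365.5 242.7] [0.4964 0.2405 0.012 ]
scene flask 0.34 [177.4 202.7] [ 0.4757 -0.2952  0.012 ]
scene disc 0.86 [366.5 241.1] [0.483  0.2445 0.    ]
top expect base/top px [203.9 235. ] [201.2 233.9]
top flask 0.6 [201.8 235.6] [0.4813 0.2424 0.012 ]
top disc 0.62 [204.9 235. ] [0.4844 0.2352 0.    ]
```

Emit:
move_arm --motion '[{"tx": 0, "ty": 0, "tz": -0.02, "twist": 0}, {"tx": 0, "ty": 0, "tz": -0.04, "twist": 0}, {"tx": 0, "ty": 0, "tz": -0.04, "twist": 0}, {"tx": 0, "ty": 0, "tz": -0.04, "twist": 0}, {"tx": -0.01, "ty": 0, "tz": 0, "twist": 0}, {"tx": -0.025, "ty": 0.005, "tz": 0, "twist": 0}, {"tx": -0.035, "ty": 0.01, "tz": 0, "twist": 0}, {"tx": -0.04, "ty": 0.01, "tz": 0, "twist": 0}, {"tx": -0.04, "ty": 0.01, "tz": 0, "twist": 0}, {"tx": -0.04, "ty": 0.01, "tz": 0, "twist": 0}, {"tx": -0.04, "ty": 0.01, "tz": 0, "twist": 0}, {"tx": -0.04, "ty": 0.01, "tz": 0, "twist": 0}]'

```text
clock: 25.6
position: [0.4794, -0.0361, 0.3152]
ee_rot: [-2.217, -2.225, 0.001]
force: [0.9, 0.6, -2.2]
width: 0.196
gripper_force: 40.0
```

Emit:
move_arm --motion '[{"tx": -0.04, "ty": 0.01, "tz": 0, "twist": 0}, {"tx": -0.04, "ty": 0.01, "tz": 0, "twist": 0}, {"tx": -0.04, "ty": 0.005, "tz": 0, "twist": 0}, {"tx": -0.035, "ty": 0, "tz": 0, "twist": 0}, {"tx": -0.025, "ty": 0, "tz": 0, "twist": 0.05}, {"tx": -0.01, "ty": 0, "tz": 0, "twist": 0.048}, {"tx": 0, "ty": 0, "tz": 0, "twist": 0}, {"tx": 0, "ty": 0, "tz": 0, "twist": 0}]'

```text
clock: 26.4
position: [0.5043, -0.2233, 0.3152]
ee_rot: [-2.379, -2.051, 0.0]
force: [-0.2, 1.0, -1.5]
width: 0.199
gripper_force: 40.0
```

```bash
python3 -c "
from h import *
s,M=st(); go((.504,-.229),.170,-.1487)
"
```

```text
t 26.4 pos [ 0.5043 -0.2233  0.3152] yaw of y -0.1478 z [-9.e-04  7.e-04 -1.e+00] F [-0.22  1.04 -1.48] w 0.199 j [ 0.6   0.28 -0.36  1.59  0.1   1.29  0.07]
tool shift m [-0.0058  0.0007  0.1452] dyaw -0.0009 twist units 0.0006
```

Emit:
move_arm --motion '[{"tx": -0.0058, "ty": 0, "tz": 0.03, "twist": 0}, {"tx": 0, "ty": 0, "tz": 0.04, "twist": 0}, {"tx": 0, "ty": 0, "tz": 0.04, "twist": 0}, {"tx": 0, "ty": 0, "tz": 0.025, "twist": 0}, {"tx": 0, "ty": 0, "tz": 0.01, "twist": 0}, {"tx": 0, "ty": 0, "tz": 0, "twist": 0}, {"tx": 0, "ty": 0, "tz": 0, "twist": 0}]'

```text
clock: 27.1
position: [0.5046, -0.2293, 0.1722]
ee_rot: [2.379, 2.049, 0.002]
force: [0.2, 0.4, -0.8]
width: 0.195
gripper_force: 40.0
```

```bash
python3 -c "
from h import *
s,M=st(); go((.5633,-.2379),.170,-.1487)
"
```

```text
t 27.1 pos [ 0.5046 -0.2293  0.1722] yaw of y -0.1488 z [ 1.7e-03 -4.0e-04 -1.0e+00] F [ 0.22  0.35 -0.79] w 0.195 j [ 0.59  0.4  -0.35  1.8   0.16  0.97  0.03]
tool shift m [0.0002 0.0593 0.0023] dyaw 0.0001 twist units -0.0
```

Emit:
move_arm --motion '[{"tx": 0, "ty": 0.01, "tz": 0, "twist": 0}, {"tx": 0, "ty": 0.015, "tz": 0, "twist": 0}, {"tx": 0, "ty": 0.015, "tz": 0, "twist": 0}, {"tx": 0, "ty": 0.01, "tz": 0, "twist": 0}, {"tx": 0, "ty": 0.009, "tz": 0, "twist": 0}, {"tx": 0, "ty": 0, "tz": 0, "twist": 0}, {"tx": 0, "ty": 0, "tz": 0.004, "twist": 0}, {"tx": 0, "ty": 0, "tz": 0.003, "twist": 0}, {"tx": 0, "ty": 0, "tz": 0, "twist": 0}, {"tx": 0, "ty": 0, "tz": 0, "twist": 0}]'

```text
clock: 28.1
position: [0.5616, -0.2385, 0.1638]
ee_rot: [-2.382, -2.048, 0.0]
force: [0.4, -0.5, -1.0]
width: 0.196
gripper_force: 40.0
```

Emit:
move_arm --motion '[{"tx": 0, "ty": 0, "tz": 0.0015, "twist": 0}, {"tx": 0, "ty": 0, "tz": 0, "twist": 0}, {"tx": 0, "ty": 0, "tz": 0, "twist": 0}]'

```text
clock: 28.4
position: [0.562, -0.2385, 0.1624]
ee_rot: [2.382, 2.049, -0.0]
force: [-0.1, 0.2, -1.1]
width: 0.194
gripper_force: 40.0
```

Emit:
move_arm --motion '[{"tx": 0, "ty": 0, "tz": 0.0015, "twist": 0}, {"tx": 0, "ty": 0, "tz": 0, "twist": 0}, {"tx": 0, "ty": 0, "tz": 0, "twist": 0}]'

```text
clock: 28.7
position: [0.5619, -0.2385, 0.1609]
ee_rot: [-2.382, -2.048, 0.0]
force: [0.1, 0.2, -1.6]
width: 0.194
gripper_force: 40.0
```

Emit:
move_arm --motion '[{"tx": 0, "ty": 0, "tz": 0.001, "twist": 0}, {"tx": 0, "ty": 0, "tz": 0, "twist": 0}, {"tx": 0, "ty": 0, "tz": 0, "twist": 0}]'

```text
clock: 29.0
position: [0.5621, -0.2385, 0.1604]
ee_rot: [2.382, 2.048, 0.0]
force: [-1.4, 0.0, 4.6]
width: 0.198
gripper_force: 40.0
```

Collar rests on the plate. Open, then check.

Emit:
move_arm --motion '[{"tx": 0, "ty": 0, "tz": 0, "twist": 0}, {"tx": 0, "ty": 0, "tz": 0, "twist": 0}, {"tx": 0, "ty": 0, "tz": 0, "twist": 0}, {"tx": 0, "ty": 0, "tz": 0, "twist": 0}, {"tx": 0, "ty": 0, "tz": 0, "twist": 0}, {"tx": 0, "ty": 0, "tz": 0, "twist": 0}, {"tx": 0, "ty": 0, "tz": 0, "twist": 0}, {"tx": 0, "ty": 0, "tz": 0, "twist": 0}, {"tx": 0, "ty": 0, "tz": 0, "twist": 0}]' --gripper -1

```text
clock: 29.9
position: [0.562, -0.2384, 0.1599]
ee_rot: [-2.382, -2.048, -0.0]
force: [-0.0, -0.9, 0.6]
width: 0.929
gripper_force: 0.0
```

Emit:
move_arm --motion '[{"tx": 0, "ty": 0, "tz": -0.01, "twist": 0}, {"tx": 0, "ty": 0, "tz": -0.03, "twist": 0}, {"tx": 0, "ty": 0, "tz": -0.04, "twist": 0}, {"tx": 0, "ty": 0, "tz": -0.04, "twist": 0}, {"tx": 0, "ty": 0, "tz": -0.04, "twist": 0}, {"tx": 0, "ty": 0, "tz": -0.01, "twist": 0}, {"tx": 0, "ty": 0, "tz": 0, "twist": 0}, {"tx": 0, "ty": 0, "tz": 0, "twist": 0}, {"tx": 0, "ty": 0, "tz": 0, "twist": 0}]'

```text
clock: 30.8
position: [0.5612, -0.2383, 0.3282]
ee_rot: [-2.38, -2.047, 0.002]
force: [0.1, 0.1, -0.3]
width: 1.0
gripper_force: 0.0
```

```bash
python3 -c "
from h import *
s,M=st()
k=arm.calibration('wrist'); a=arm.get_image('wrist')
for q,z in (('slot',.145),('fork_grip',.179),('fork_tube',.085)):
  for d in arm.place_of('wrist',q)[:4]:
    p=d['point'];p=(p[0]*560,p[1]*420); print(q,round(d['conf'],2),np.round(p,1),w('wrist',p,z,k))
c='top';k=arm.calibration(c); im=arm.get_image(c)
for d in arm.place_of(c,'flask')[:2]:
  p=d['point'];p=(p[0]*560,p[1]*420); print('flask',round(d['conf'],2),np.round(p,1),w(c,p,.012,k))
# handle colour, before vs now
b=cv2.imread('pics/w2.png')[:,:,::-1]
for i in (b,a):
  i=i[120:235,220:380].astype(int); m=(i[...,0]>i[...,2]+50)&(i[...,0]>100); v,u=np.nonzero(m); print(len(u),u.min()+220,u.max()+220,v.min()+120,v.max()+120)
"
```

```text
t 30.8 pos [ 0.5612 -0.2383  0.3282] yaw of y -0.1503 z [-2.8e-03  9.0e-04 -1.0e+00] F [ 0.1   0.09 -0.34] w 1.0 j [ 0.55  0.38 -0.34  1.43  0.13  1.36  0.05]
slot 0.81 [285.8 185.5] [ 0.5639 -0.2363  0.145 ]
fork_grip 0.84 [281.3 267.2] [ 0.5488 -0.3069  0.179 ]
fork_grip 0.81 [139.2 185.8] [ 0.4356 -0.2096  0.179 ]
fork_grip 0.69 [369.9 267.8] [ 0.6322 -0.3201  0.179 ]
fork_grip 0.55 [286.5 195.9] [ 0.564  -0.2384  0.179 ]
fork_tube 0.79 [166.5 172.4] [ 0.4286 -0.2136  0.085 ]
fork_tube 0.63 [281.8 242.3] [ 0.5469 -0.3185  0.085 ]
fork_tube 0.58 [352.9 238.5] [ 0.633  -0.3265  0.085 ]
flask 0.42 [203.4 234. ] [0.4865 0.2378 0.012 ]
617 271 348 181 234
641 275 354 181 234
```

The fork hangs as it did at first, and the flask stands on the disc. Handing in.

```bash
python3 -c "
from cell import arm
print(arm.sign_off())"
```

```text
the job is handed in; nothing more can be done
None
```

I lifted the flask out through the port and stood it on the white disc, hung the fork back in its hanger and released it, and handed the job in at about 31 s; the final camera readings agreed with this, but sign-off returned no verdict.

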